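Snap the vent cover back onto the bench instrument

TASK

Fit the loose vent cover back onto the bench instrument: hook its front lip under the strip at the end of the open bay, swing it down and press until the catch snaps over it and it lies flat and fully home. Feel your way gently, without forcing the cover against the instrument, and leave the other things on the bench alone.

Things in the scene. Friction and masses are not known exactly. Their poses are not given: they have to be found in the camera images.
- housing: White bench instrument, fixed, 210 x 150 x 58 mm (x, y, z), a grey frame 160 x 120 mm with an open bay on top. Origin: centre of its underside; x runs from the slot end of the bay to the catch end, z up. The frame (bay, slot, catch) is screwed down in long holes: it sits up to 10 mm either way along x from the points and numbers given, a new amount each time, but stays put: find it by feel.
- seat (a point): Nominal place of the fitted cover's origin, housing axes: housing (0, 0, 66) mm. The cover rests level on two side ledges, tops at z = 66 (housing x -46 to 52, |y| 30 to 37). Bay floor z = 58; side walls at y = +-37, tops z = 71, level with the fitted cover's top; rear wall at x = 52 (beside the catch), top z = 81. Frame shift in x: see housing.
- slot (a point): Nominal end of the slot: housing (-61, 0, 66) mm, on the front wall that closes it. A strip spans the bay above it at housing x -61 to -54, underside z = 72, top z = 76; the lip goes under this strip from the bay, cover tilted with its rear up. Below, it is open to the floor, z = 58. The wall is rigid. Frame shift in x: see housing.
- tooth (a point): Nominal tip of the black sprung catch: housing (46.5, 0, 72) mm. 20 mm wide; it overhangs the cover's rear edge. Tooth z 72 to 74; above it a ramp leans back 30 deg from vertical up to x = 52.5, z = 84; guide top z = 85. The cover's rear edge meets the ramp when tilted about 8 deg and rests there until pressed down. Frame shift in x: see housing.
- cover: Grey vent cover, loose, about 90 g, flat on the bench, rib up. Plate 100 x 70 x 5 mm; a lip 10 long, 50 wide, 4 mm thick, undersides level, sticks out of its -x end: x -60 to 50 in all. Grip rib across the top: x 13 to 23, 40 wide (y), z 5 to 29 mm. Origin: centre of the plate's underside; x points from lip to rear edge, z up. Mass and friction vary a little.
- lip (a point): Point on the cover: middle of the lip's end edge, on the underside (60 mm in -x from the cover's origin).
- rib (a point): Point on the cover: middle of the grip rib's top (18 mm in +x, 29 mm up from the cover's origin).
- catch (a joint): Travel of the sprung catch in m: 0 = forward (resting, closed), up to 0.0065 pushed back along the housing's +x. The spring gives 1.6 N at rest and 0.4 N more per mm; pushing the cover's rear edge down the ramp takes roughly 4 to 8 N there; then the tooth springs forward over the plate.
- bottle: Glass bottle with blue cap, 68 mm wide, 130 mm tall, standing on the bench, origin at the centre of its base. Leave alone.
- tipbox: Box of 90 x 124 x 58 mm, black below, clear above, origin at the centre of its base. Leave alone.
- tuberack: Low blue rack with eight holes, 75 x 140 x 35 mm, five small capped tubes standing in it to 56 mm up, origin at the centre of its base. Leave alone.
- pot: Small white pot with red lid, 52 mm wide, 62 mm tall, origin at the centre of its base. Leave alone.
There are look-alikes about, which are no part of the job. There is more than one size of the cover; the job needs the middle-sized.

How it is judged (in metres and radians):
On the way:
1. the lip is down in the bay at the slot end while the cover's rear is still raised (x of lip in the frame of housing between -0.073 and -0.044 m and z of lip in the frame of housing between 0.056 and 0.071 m and y of lip in the frame of housing between -0.006 and 0.006 m and angle between cover's own z axis and vertical above 0.1 rad), for 0.1 s.
At the end, for the whole second after the job is handed in: the cover lies flat (within 1.7 deg), its underside 66 mm up (-1.5/+2 mm; lip end under 69, rib top 93 to 97 mm up), lengthwise within 13 mm and sideways within 4 mm of its nominal place, at rest, with the catch sprung forward (under 1.5 mm of travel) (angle between cover's own z axis and vertical below 0.03 rad and z of cover in the frame of housing between 0.0645 and 0.068 m and z of rib in the frame of housing between 0.093 and 0.097 m and z of lip in the frame of housing below 0.069 m and x of cover in the frame of housing between -0.013 and 0.013 m and y of cover in the frame of housing between -0.004 and 0.004 m and value of joint catch below 0.0015 m and linear speed of cover below 0.01 m/s); the robot touches nothing.
It fails at once if the cover is forced against the instrument (more than 30 N) (contact force between cover and housing above 30 N).
It fails at once if the robot presses hard on the instrument itself (more than 30 N) (contact force between the arm and housing above 30 N).
It fails at once if the bottle, clear-topped box, tube rack or pot is moved more than 15 mm (distance of any of bottle, tipbox, tuberack, pot from where it was at the start of the episode above 0.015 m).
It also fails if it takes over 54 s, if anything falls off the work surface, if the arm or the gripper's body presses on something with over 40 N, if the wrist force passes 120 N, or if a joint passes its speed limit or range.

ROBOT

A 7-joint arm with a two-finger parallel gripper is mounted at the origin on the work surface. World frame = base frame: x ahead of the robot, y to its left, z up, the work surface at z = 0. Lengths are in mm, angles in rad, forces in N, time in s.
With the tool pointing down it reaches from about 400 to 750 mm from the base axis. Payload 19.5 kg.
Tool frame: the origin (TCP) lies at the very end of the fingers, on their centre line; the grasp point (between the pads) lies behind it (arm.pinch_z is the z of the grasp point in the tool frame, in mm); z points along the fingers, y is the direction in which the jaws open and shut (so a half turn about z gives the same grasp; the last joint's range is limited). The gripper opens to 85 mm and grips with 20 to 120 N. Pads are 22 mm wide; open, the fingers measure 114 mm over their backs; the gripper's body (76 mm by 85 mm) begins 54 mm behind the grasp point. The pads swing forward as they close: fully open they stand 13 mm farther back than shut.
Start: joints at [-1.18, 0.707, -0.028, 1.485, 0.022, 0.951, -0.075], TCP at [241.148, 521.96, 231.268] pointing down, gripper open.
Joint ranges: [-2.71, 2.71], [-0.32, 2.16], [-1.57, 1.52], [0, 2.45], [-1.46, 4.6], [0, 2.02], [-2.83, 2.83]. Speed limits (rad/s): [1.89, 1.89, 2.57, 2.57, 3.01, 3.01, 3.01].

INTERFACE

Orientations are given as a unit quaternion [x, y, z, w].
In Python, from rig import arm, read_camera gives the robot as it stands.
- The arm moves only by the shell command python3 -m crank 'ROWS' [FORCE]. ROWS is JSON, one flat list of numbers, 7 for each row, row after row: the shift along the tool's x, y, z in cm, then the turn, a rotation vector about the tool's x, y, z in rad, then the closure, from 0 (fully open) to 1 (shut). In form: [dx, dy, dz, ax, ay, az, claw, dx, dy, dz, ax, ay, az, claw, ...]. A call has 1 to 5 rows; each row shifts and turns the commanded pose from where the row before left it, along the tool's axes as they then stand; what a row does not reach is not made up. A row lasts 1/10 s, in which the tool goes at most 50 mm and 8.59 degrees, less where a joint would pass 70% of its speed; a pose out of reach is approached as far as the arm can. A call is refused whole if a number of a shift passes 5 or a number of a turn 0.15, either way. A call with a gripper value outside its range is refused whole. The fingers move at their own pace and stop on an object; FORCE is the grip in N (left out, the last holds). Time passes only in rows, so rows that do not move let the fingers close. It gives the time, the measured TCP pose, the force and the opening at its end, in the units of the state.
- arm.state(): the state, without advancing time (a new reading comes with each control period).
- read_camera(name): name is "scene" or "top" or "wrist"; returns a dict with "pixels" (480x640x3 uint8, blue, green, red), "camera_matrix" (3x3 intrinsics, pixels), "world_from_camera" (4x4, takes a point from camera to world coordinates); the wrist camera has in their place "T_tool_cam" (4x4, takes a point from camera to tool coordinates, whose origin is the TCP and whose axes are the flange's). Camera axes: x right, y up, looking along -z (the intrinsics and any distortion apply to the point x, -y, -z); pixel columns grow to the right and rows downward; lengths in mm; the calibration is good to about 2 mm. The wrist camera is an equidistant fisheye: a pixel r from the principal point sees the ray r / f radians off the axis. A picture is of the moment at which its call begins: read the wrist's pose just before it. There is no depth.
- arm.close_job(): hands the job in, once; it reports no verdict.
The state is a dict: "time": time; "q": joint angles; "qd": joint speeds; "tau": joint torques, N m; "ee_pos": TCP position; "eef_rot": TCP orientation; "wrist_force": force on the tool from outside, world axes, zero at the start; "ft_torque": the same for the moment, N m; "opening": finger opening in mm.
Only numpy, scipy, OpenCV 4.12 (cv2) and the standard library are available. Lean on these libraries where they do the work, as an engineer would, in place of code of your own. Each camera call takes 0.05 s, during which the arm holds its last target.

## Working session

There is one attempt and no reset: what is moved stays moved. The work goes in short steps, Python scripts to look and compute and a shell command to move; the robot and the scene stay as the last step left them, time stands still between calls to the robot, and variables do not carry over. Pictures are saved under pics/ and viewed, and the job is handed in when it is done.

```bash
ls -la; mkdir -p pics
cat > h.py <<'E'
from rig import arm, read_camera
import numpy as np, cv2
from scipy.spatial.transform import Rotation as R
E
python3 - <<'E'
from h import *
s=arm.state(); print(s, arm.pinch_z)
for n in ["scene","top","wrist"]:
    c=read_camera(n); cv2.imwrite(f"pics/{n}0.png",c["pixels"])
    print(n,{k:np.round(v,3).tolist() for k,v in c.items() if k!="pixels"})
    np.savez(f"{n}0.npz",**c)
E
```

```text
total 12
drwxr-xr-x  3 agent agent 4096 Dec  7 14:14 .
drwxr-xr-x 23 root  root  4096 Dec  7 14:14 ..
drwxr-xr-x  2 agent agent 4096 Dec  7 14:14 pics
{'time': 0.0, 'q': array([-1.17968046,  0.70708765, -0.02763736,  1.48499292,  0.02199063,
        0.95089392, -0.07552493]), 'qd': array([-0.00154116, -0.00062561, -0.00230357,  0.00168461, -0.00245068,
       -0.00053309,  0.00079603]), 'tau': array([ 4.74349827e-05, -8.83220887e+01,  1.23452447e+00, -2.36171150e+01,
        1.68685417e-02,  6.50990463e-03,  4.24225868e-05]), 'ee_pos': array([241.051863  , 521.74673472, 230.8375177 ]), 'eef_rot': array([ 2.14729971e-01,  9.76673307e-01, -5.28844664e-04, -1.09272027e-04]), 'wrist_force': array([0.32551309, 0.69959134, 0.4042501 ]), 'ft_torque': array([ 0.02847138,  0.0036927 , -0.02721459]), 'opening': 85.1315762430752} -18.700000000000003
scene {'camera_matrix': [[450.574, 0.0, 318.31], [0.0, 450.574, 237.46], [0.0, 0.0, 1.0]], 'world_from_camera': [[0.248, -0.758, 0.603, 1201.049], [0.969, 0.203, -0.143, -133.54], [-0.014, 0.619, 0.785, 901.497], [0.0, 0.0, 0.0, 1.0]]}
top {'camera_matrix': [[536.632, 0.0, 325.868], [0.0, 536.632, 233.722], [0.0, 0.0, 1.0]], 'world_from_camera': [[0.007, 0.993, -0.119, 434.853], [-1.0, 0.005, -0.022, -2.023], [-0.021, 0.119, 0.993, 1282.419], [0.0, 0.0, 0.0, 1.0]]}
wrist {'camera_matrix': [[371.648, 0.0, 321.757], [0.0, 371.648, 235.09], [0.0, 0.0, 1.0]], 'T_tool_cam': [[-0.001, 0.953, 0.301, 76.774], [1.0, 0.001, -0.001, -0.809], [-0.001, 0.301, -0.953, -142.557], [0.0, 0.0, 0.0, 1.0]]}
```

View pics/top0.png

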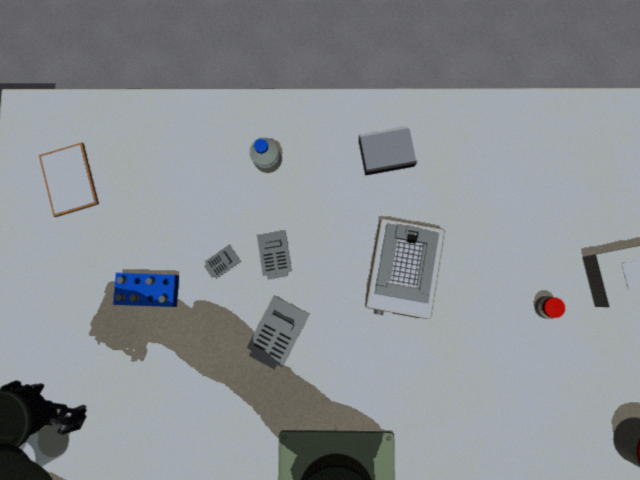

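View pics/scene0.png

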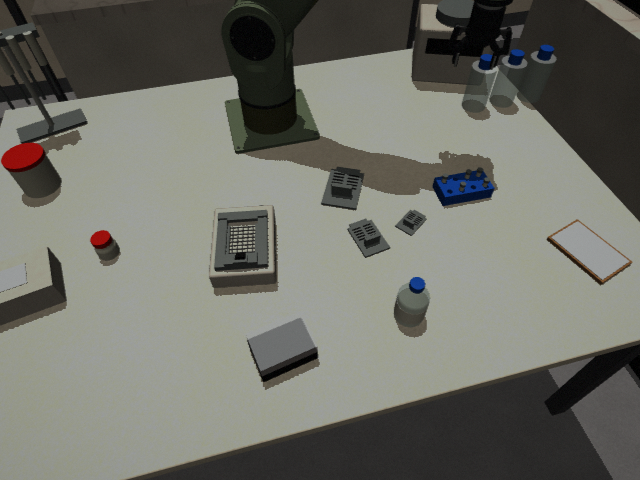

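View pics/wrist0.png

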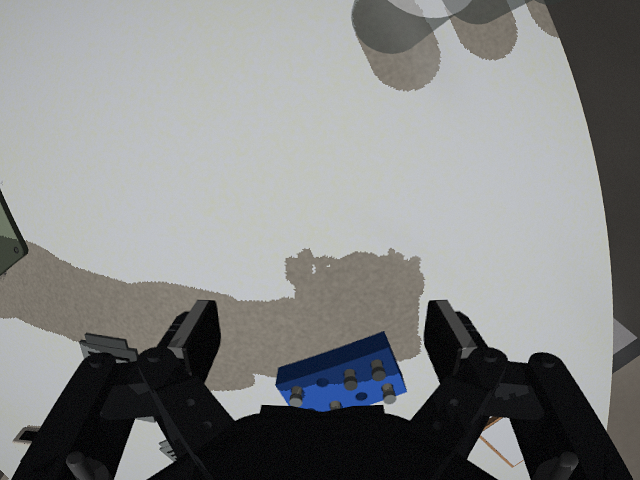

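Three vent covers are in the top view: small at (223,261), medium at (274,254), large at (280,330). The medium one should be the target, so I'll confirm it in enlarged crops and measure it.

```bash
cat >> h.py <<'E'
def ray(c,u,v):
    K=c["camera_matrix"];T=c["world_from_camera"]
    d=T[:3,:3]@np.array([(u-K[0,2])/K[0,0],-(v-K[1,2])/K[1,1],-1]); return T[:3,3],d
def onz(c,u,v,z):
    o,d=ray(c,u,v); return o+d*(z-o[2])/d[2]
def proj(c,p):
    K=c["camera_matrix"];T=c["world_from_camera"]
    q=T[:3,:3].T@(np.asarray(p)-T[:3,3]); return K[0,0]*q[0]/-q[2]+K[0,2], K[1,1]*-q[1]/-q[2]+K[1,2]
E
python3 - <<'E'
from h import *
c=dict(np.load("top0.npz"));im=c["pixels"]
a=cv2.resize(im[220:380,190:320],None,fx=5,fy=5,interpolation=cv2.INTER_CUBIC)[:600]
cv2.imwrite("pics/c1.png",cv2.resize(im[220:370,190:320],None,fx=4,fy=4,interpolation=cv2.INTER_CUBIC))
cv2.imwrite("pics/c2.png",cv2.resize(im[205:325,355:455],None,fx=5,fy=5,interpolation=cv2.INTER_CUBIC))
g=im.astype(int)
# grey cover mask: darker than bench
m=((im.max(2)<165)).astype(np.uint8)
sub=np.zeros_like(m); sub[225:285,195:300]=m[225:285,195:300]
cs,_=cv2.findContours(sub,cv2.RETR_EXTERNAL,cv2.CHAIN_APPROX_NONE)
for k in cs:
    if cv2.contourArea(k)<100: continue
    r=cv2.minAreaRect(k); b=cv2.boxPoints(r)
    print(r, [np.round(onz(c,u,v,5)[:2],1).tolist() for u,v in b])
for u,v in [(250,362),(274,368),(309,313),(274,295)]: print(np.round(onz(c,u,v,5)[:2],1))
E
```

```text
((221.49996948242188, 261.9999694824219), (22.74271011352539, 34.66876220703125), 56.3099365234375) [[518.1, 325.2], [564.8, 257.1], [519.4, 225.6], [473.2, 293.4]]
((274.2662658691406, 254.71083068847656), (47.983917236328125, 31.28120994567871), 81.63410949707031) [[588.4, 195.8], [599.8, 121.4], [486.0, 103.0], [474.8, 176.5]]
[285.2 201.3]
[272.  144.8]
[399.6  64.5]
[441.2 148. ]
```

View pics/c1.png

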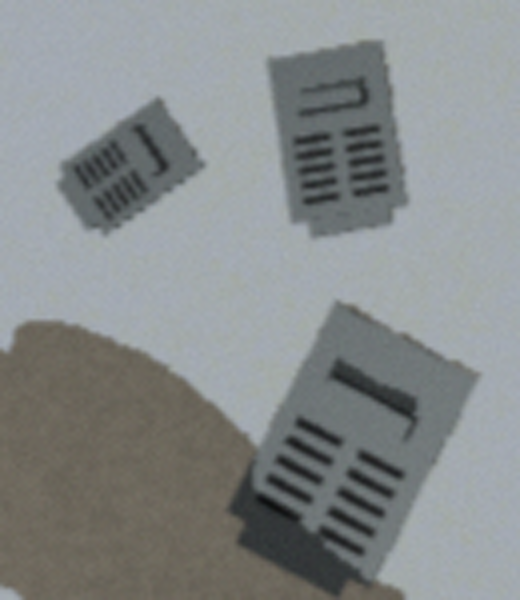

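View pics/c2.png

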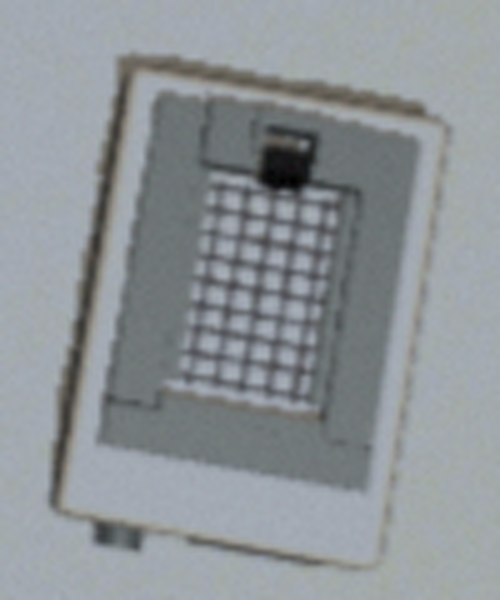

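The crop confirms it. The medium cover at (274,254) measures about 115 x 74 mm against a nominal 110 x 70. The small one measures about 82 x 55 and the large one about 160 x 95. Its lip points toward the robot (-x world), and the housing's catch end is at +x world. Next I'll work out the poses.

```bash
cat > fit.py <<'E'
from h import *
def fit2(model,pts):
    m=np.array(model,float)[:,:2];p=np.array(pts)[:,:2]
    mc=m.mean(0);pc=p.mean(0);H=(m-mc).T@(p-pc)
    th=np.arctan2(H[0,1]-H[1,0],H[0,0]+H[1,1]);Rm=np.array([[np.cos(th),-np.sin(th)],[np.sin(th),np.cos(th)]])
    t=pc-Rm@mc; return th,t,p-(m@Rm.T+t)
if __name__=="__main__":
    c=dict(np.load("top0.npz"))
    P=lambda l,z:[onz(c,u,v,z) for u,v in l]
    cov=[(256.3,234.5),(285.8,230),(292.5,270),(262.5,275)]
    th,t,r=fit2([(50,35),(50,-35),(-50,-35),(-50,35)],P(cov,5));print("cover",th,t,np.round(r,1).tolist())
    hs=[(380.6,219),(444.4,229),(430.6,318.4),(367.4,307.6)]
    th,t,r=fit2([(105,75),(105,-75),(-105,-75),(-105,75)],P(hs,58));print("house",th,t,np.round(r,1).tolist())
    fr=[(386,223.6),(439,232.6),(428.6,303),(374.4,293.6)]
    for z in(71,76,81):
        th,t,r=fit2([(80,60),(80,-60),(-80,-60),(-80,60)],P(fr,z));print("frame",z,th,t,np.round(r,1).tolist())
E
python3 fit.py
python3 - <<'E'
from h import *
c=dict(np.load("scene0.npz"));im=c["pixels"]
cv2.imwrite("pics/c3.png",cv2.resize(im[195:295,200:290],None,fx=6,fy=6,interpolation=cv2.INTER_CUBIC))
cv2.imwrite("pics/c4.png",cv2.resize(im[210:265,335:435],None,fx=6,fy=6,interpolation=cv2.INTER_CUBIC))
E
```

```text
cover 0.172597900542431 [542.77712667 149.23983454] [[-0.6, 1.0], [-1.4, -0.9], [1.2, -1.3], [0.8, 1.2]]
house -0.15929118603273454 [ 503.90109698 -157.3498231 ] [[-3.1, -0.9], [-1.8, 1.5], [2.8, 2.9], [2.0, -3.5]]
frame 71 -0.16533788325545565 [ 514.74705568 -158.62452025] [[0.4, 0.6], [0.1, -0.7], [-0.4, -1.1], [-0.1, 1.2]]
frame 76 -0.16533788325545543 [ 514.41730281 -157.97816481] [[0.1, 0.4], [-0.2, -0.4], [-0.0, -0.9], [0.1, 0.9]]
frame 81 -0.16533788325545554 [ 514.08754994 -157.33180937] [[-0.3, 0.2], [-0.5, -0.1], [0.3, -0.7], [0.4, 0.6]]
```

View pics/c3.png

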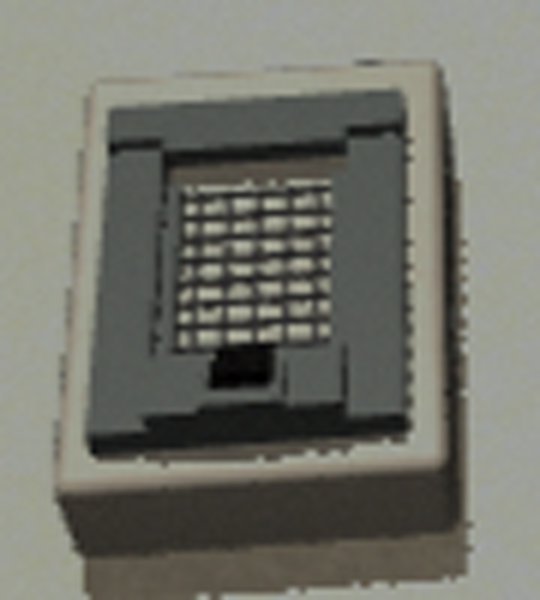

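View pics/c4.png

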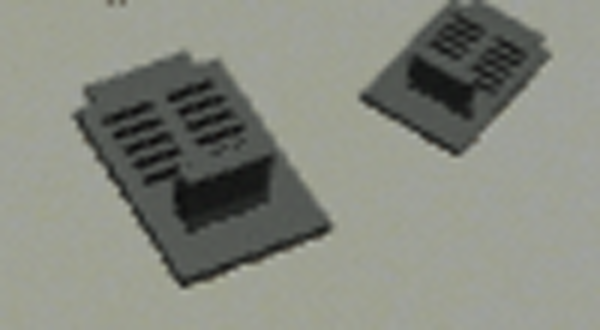

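```bash
cat > go.py <<'E'
# usage: go.py x y z yaw(of tool y) pitch(tilt of cover rear-up, about cover y) : prints tool-frame shift/turn
import sys
from h import *
def target(x,y,z,yaw,tilt=0):
    cx=np.array([np.cos(yaw),np.sin(yaw),0]);cy=np.array([-np.sin(yaw),np.cos(yaw),0])
    # level tool: y=cover x, z=down, x=y cross z
    Ry=cx;Rz=np.array([0,0,-1.]);Rx=np.cross(Ry,Rz)
    M=np.stack([Rx,Ry,Rz],1)
    return R.from_rotvec(-tilt*cy)*R.from_matrix(M)   # rotate about -cy raises +x end
if __name__=="__main__":
    a=[float(v) for v in sys.argv[1:]]
    s=arm.state();r0=R.from_quat(s["eef_rot"]);rt=target(*a)
    d=r0.inv().apply(np.array(a[:3])-s["ee_pos"])/10
    print("t",round(s["time"],2),"pos",np.round(s["ee_pos"],1),"F",np.round(s["wrist_force"],1),"shift cm",np.round(d,2),"turn",np.round((r0.inv()*rt).as_rotvec(),3),"op",round(s["opening"],1))
E
python3 go.py 560.5 152.3 150 0.1726
python3 -m crank '[-3.2,-1.5,0,0,0,0,0, -3.2,-1.5,0,0,0,0,0, -3.2,-1.5,0,0,0,0,0, -3.2,-1.5,0,0,0,0,0, -3.2,-1.5,0,0,0,0,0]'
python3 go.py 560.5 152.3 150 0.1726
```

```text
t 0.15 pos [241.1 521.8 230.9] F [-0.  -0.1 -0.5] shift cm [-44.49 -20.14   8.11] turn [-0.001  0.     0.965] op 85.4
time: 0.65
ee_pos: [355.7, 385.6, 231.2]
eef_rot: [0.215, 0.977, -0.0, -0.0]
wrist_force: [1.0, 0.0, 0.2]
opening: 85.6
t 0.65 pos [355.7 385.6 231.2] F [1.  0.  0.2] shift cm [-28.38 -12.58   8.12] turn [-0.     0.     0.966] op 85.6
```

```bash
python3 -m crank '[-3.5,-1.5,0,0,0,0,0, -3.5,-1.5,0,0,0,0,0, -3.5,-1.5,0,0,0,0,0, -3.5,-1.5,0,0,0,0,0, -3.5,-1.5,0,0,0,0,0]'
python3 -m crank '[-3,-1.5,0,0,0,0,0, -3,-1.5,0,0,0,0,0, -1.5,-1,0,0,0,0.12,0, 0,0,0,0,0,0.12,0, 0,0,0,0,0,0.12,0]'
python3 -m crank '[0,0,1,0,0,0.12,0, 0,0,1,0,0,0.12,0, 0,0,1,0,0,0.12,0, 0,0,1,0,0,0.12,0, 0,0,1,0,0,0.12,0]'
python3 go.py 560.5 152.3 150 0.1726
```

```text
time: 1.15
ee_pos: [483.2, 243.9, 231.2]
eef_rot: [0.215, 0.977, -0.0, -0.0]
wrist_force: [0.7, 0.2, 0.3]
opening: 85.5
time: 1.65
ee_pos: [533.8, 176.9, 231.0]
eef_rot: [0.389, 0.921, -0.0, -0.0]
wrist_force: [0.0, 0.8, -1.5]
opening: 85.5
time: 2.15
ee_pos: [533.6, 177.5, 180.7]
eef_rot: [0.643, 0.766, -0.0, -0.0]
wrist_force: [-0.4, -0.7, 0.1]
opening: 85.3
t 2.15 pos [533.6 177.5 180.7] F [-0.4 -0.7  0.1] shift cm [-2.94  2.22  3.07] turn [-0.  0.  0.] op 85.3
```

```bash
python3 -m crank '[-1.5,1.1,1,0,0,0,0, -1.4,1.1,1,0,0,0,0, 0,0,0,0,0,0,0]'
python3 go.py 560.5 152.3 150 0.1726
cat >> h.py <<'E'
def wpose(c,s):
    T=np.eye(4);T[:3,:3]=R.from_quat(s["eef_rot"]).as_matrix();T[:3,3]=s["ee_pos"];return T@c["T_tool_cam"]
def wonz(c,T,u,v,z):
    K=c["camera_matrix"];x=(u-K[0,2])/K[0,0];y=(v-K[1,2])/K[1,1];r=np.hypot(x,y)
    d=np.array([np.sin(r)*x/r,-np.sin(r)*y/r,-np.cos(r)]);d=T[:3,:3]@d
    return T[:3,3]+d*(z-T[2,3])/d[2]
E
python3 - <<'E'
from h import *
s=arm.state();c=read_camera("wrist");np.savez("w1.npz",T=wpose(c,s),**c);cv2.imwrite("pics/w1.png",c["pixels"])
E
```

```text
time: 2.45
ee_pos: [561.0, 150.9, 159.9]
eef_rot: [0.642, 0.766, -0.001, 0.0]
wrist_force: [0.2, -0.0, -0.1]
opening: 85.3
t 2.45 pos [561.  150.9 159.9] F [ 0.2 -0.  -0.1] shift cm [ 0.15 -0.03  0.99] turn [-0.002  0.001  0.003] op 85.3
```

View pics/w1.png

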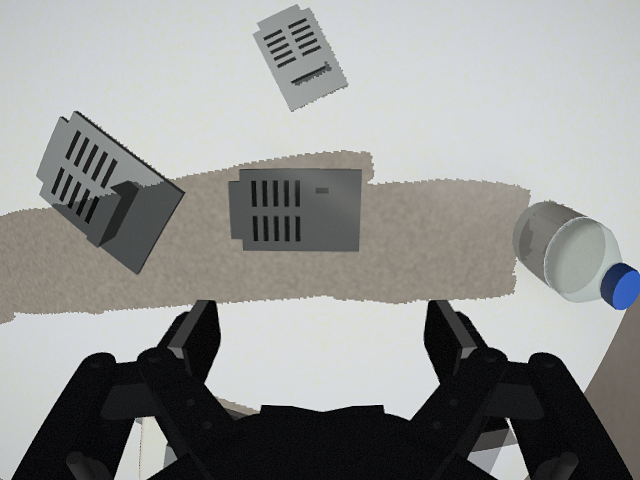

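Run:
```python
from h import *
from fit import fit2
c=dict(np.load("w1.npz"));T=c["T"]
cv2.imwrite("pics/w1c.png",cv2.resize(c["pixels"][155:265,215:375],None,fx=5,fy=5,interpolation=cv2.INTER_CUBIC))
pts=[(361,169),(359,251),(243,250),(240,169)]
P=[wonz(c,T,u,v,5) for u,v in pts]
# image right = tool y = +x ; image up = tool x = -y?
for i,p in enumerate(P): print(np.round(p,1))
```

```text
[585.2 193.9   5. ]
[597.6 124.9   5. ]
[499.2 108.2   5. ]
[488.3 177.4   5. ]
```

View pics/w1c.png

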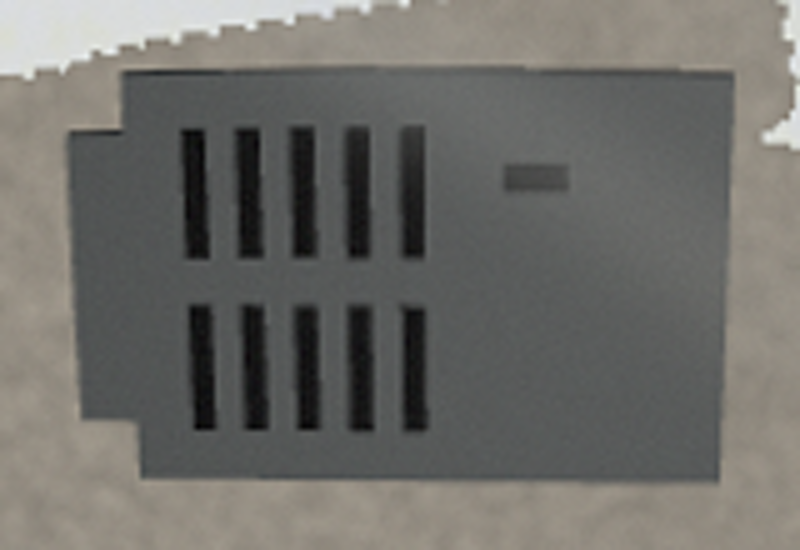

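```bash
python3 go.py 560.3 154.1 60 0.169
python3 -m crank '[0.3,-0.1,3,0,0,0,0, 0,0,3.5,0,0,0,0, 0,0,3.5,0,0,0,0, 0,0,0,0,0,0,0]'
python3 go.py 560.3 154.1 8.5 0.169
```

```text
t 2.5 pos [560.5 152.1 160.6] F [-0.4 -0.2  0.1] shift cm [ 0.21  0.03 10.06] turn [-0.001  0.001  0.008] op 85.5
time: 2.9
ee_pos: [556.7, 155.9, 58.3]
eef_rot: [0.641, 0.767, -0.002, -0.002]
wrist_force: [0.3, -0.6, 0.6]
opening: 85.4
t 2.9 pos [556.7 155.9  58.3] F [ 0.3 -0.6  0.6] shift cm [-0.24  0.35  4.98] turn [-0.006  0.     0.01 ] op 85.4
```

```bash
python3 -m crank '[0,0,1,0,0,0,0, 0,0,0,0,0,0,0]'
python3 go.py 560.3 154.1 8.5 0.169
python3 - <<'E'
from h import *
s=arm.state();c=read_camera("wrist");np.savez("w2.npz",T=wpose(c,s),**c);cv2.imwrite("pics/w2.png",c["pixels"])
E
python3 go.py 560.3 154.1 8.5 0.169
```

```text
time: 3.1
ee_pos: [559.1, 156.0, 51.9]
eef_rot: [0.641, 0.767, 0.0, 0.0]
wrist_force: [-0.8, -0.1, -0.2]
opening: 85.3
t 3.1 pos [559.1 156.   51.9] F [-0.8 -0.1 -0.2] shift cm [-0.2   0.08  4.34] turn [ 0.001 -0.     0.009] op 85.3
t 3.15 pos [559.3 155.9  52.4] F [-0.   0.3  1.5] shift cm [-0.2   0.06  4.39] turn [ 0.001 -0.     0.009] op 85.5
```

View pics/w2.png

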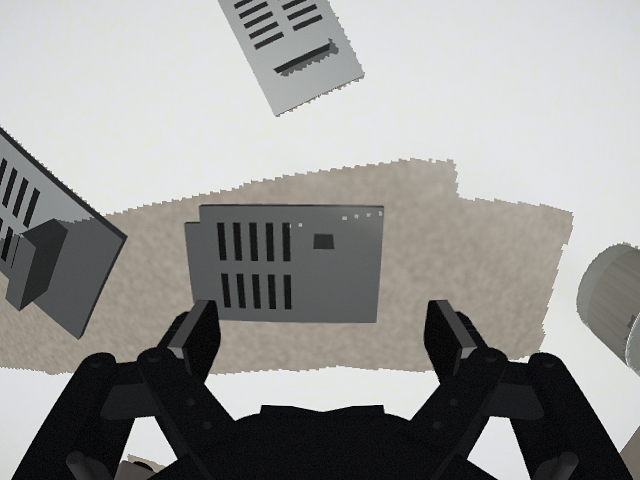

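Run:
```python
from h import *
c=dict(np.load("w2.npz"));T=c["T"]
P=np.array([wonz(c,T,u,v,5) for u,v in [(383,206),(376,322),(199,206)]]);print(P.round(1))
print("rear mid",(P[0]+P[1])/2, "yaw",np.arctan2(*(P[0]-P[2])[[1,0]]))
print("rib end base",wonz(c,T,323,234,5),"top",wonz(c,T,323,248,29))
```

```text
[[585.1 193.8   5. ]
 [597.4 124.7   5. ]
 [487.7 176.8   5. ]]
rear mid [591.22301513 159.26416049   5.        ] yaw 0.17286132317668731
rib end base [556.6697943  172.99128606   5.        ] top [556.47885329 173.52998123  29.        ]
```

```bash
python3 go.py 559.8 153.7 8.5 0.172
python3 -m crank '[-0.2,0,2.2,0,0,0.012,0, 0,0,2.1,0,0,0,0, 0,0,0,0,0,0,0, 0,0,0,0,0,0,0.3]' 40
python3 go.py 559.8 153.7 8.5 0.172
```

```text
t 3.15 pos [559.3 155.9  52.4] F [-0.   0.3  1.5] shift cm [-0.23  0.01  4.39] turn [ 0.001 -0.     0.006] op 85.5
time: 3.55
ee_pos: [559.7, 153.8, 9.5]
eef_rot: [0.646, 0.763, 0.0, 0.0]
wrist_force: [0.2, 0.8, -0.4]
opening: 73.2
t 3.55 pos [559.7 153.8   9.5] F [ 0.2  0.8 -0.4] shift cm [-0.01  0.01  0.1 ] turn [ 0.001  0.    -0.006] op 73.2
```

```bash
python3 -m crank '[0,0,0.05,0,0,0,0.6, 0,0,0,0,0,0,0.8, 0,0,0,0,0,0,1, 0,0,0,0,0,0,1, 0,0,0,0,0,0,1]' 60
python3 -m crank '[0,0,0,0,0,0,1, 0,0,0,0,0,0,1]' 60
python3 go.py 559.8 153.7 8.5 0.172
```

```text
time: 4.05
ee_pos: [559.5, 153.7, 8.3]
eef_rot: [0.646, 0.763, 0.0, 0.0]
wrist_force: [-1.7, 0.2, 10.8]
opening: 8.8
time: 4.25
ee_pos: [559.4, 153.7, 8.3]
eef_rot: [0.646, 0.763, 0.0, 0.0]
wrist_force: [-1.4, 0.3, 8.5]
opening: 8.6
t 4.25 pos [559.4 153.7   8.3] F [-1.4  0.3  8.5] shift cm [-0.01  0.04 -0.02] turn [ 0.    -0.    -0.006] op 8.6
```

```bash
python3 -m crank '[0,0,-1,0,0,0,1, 0,0,-3,0,0,0,1, 0,0,-4,0,0,0,1, 0,0,-4,0,0,0,1, 0,0,-4,0,0,0,1]'
python3 -m crank '[0,0,-3,0,0,0,1, 0,0,0,0,0,0,1]'
python3 go.py 495 -232 200 -0.165
```

```text
time: 4.75
ee_pos: [559.0, 153.5, 170.1]
eef_rot: [0.646, 0.763, 0.0, 0.0]
wrist_force: [0.5, 0.9, -1.4]
opening: 8.7
time: 4.95
ee_pos: [560.5, 153.9, 202.1]
eef_rot: [0.646, 0.763, 0.002, 0.002]
wrist_force: [-0.6, 0.8, -1.7]
opening: 8.8
t 4.95 pos [560.5 153.9 202.1] F [-0.6  0.8 -1.7] shift cm [-36.98 -12.83   0.11] turn [ 0.006 -0.002  0.331] op 8.8
```

```bash
python3 -m crank '[-2.5,-1.2,0,0,0,0,1, -3.5,-1.2,0,0,0,0,1, -3.5,-1.2,0,0,0,0,1, -3.5,-1.2,0,0,0,0,1, -3.5,-1.2,0,0,0,0,1]'
python3 -m crank '[-3.5,-1.2,0,0,0,0,1, -3.5,-1.2,0,0,0,0,1, -3.5,-1.2,0,0,0,0,1, -3.5,-1.2,0,0,0,0,1, -3,-1,0,0,0,0,1]'
python3 -m crank '[-3,-1,0,0,0,0.08,1, 0,0,0,0,0,0.08,1, 0,0,0,0,0,0.08,1, 0,0,0,0,0,0.09,1, 0,0,0,0,0,0,1]'
python3 go.py 495 -232 200 -0.165
```

```text
time: 5.45
ee_pos: [526.6, -20.3, 197.8]
eef_rot: [0.646, 0.763, -0.0, -0.0]
wrist_force: [1.2, -0.1, -0.5]
opening: 8.6
time: 5.95
ee_pos: [497.3, -198.1, 197.8]
eef_rot: [0.646, 0.763, -0.0, -0.0]
wrist_force: [1.0, 0.3, -0.9]
opening: 8.8
time: 6.45
ee_pos: [493.1, -227.3, 197.7]
eef_rot: [0.763, 0.646, -0.0, -0.0]
wrist_force: [-0.6, 0.1, -0.8]
opening: 8.8
t 6.45 pos [ 493.1 -227.3  197.7] F [-0.6  0.1 -0.8] shift cm [-0.43  0.26 -0.23] turn [-0.001  0.    -0.001] op 8.8
```

Run:
```python
from h import *
s=arm.state();c=read_camera("wrist");np.savez("w3.npz",T=wpose(c,s),**c);cv2.imwrite("pics/w3.png",c["pixels"])
cv2.imwrite("pics/w3c.png",cv2.resize(c["pixels"][60:330,180:460],None,fx=2.2,fy=2.2,interpolation=cv2.INTER_CUBIC))
```

```text
(no output)
```

View pics/w3.png

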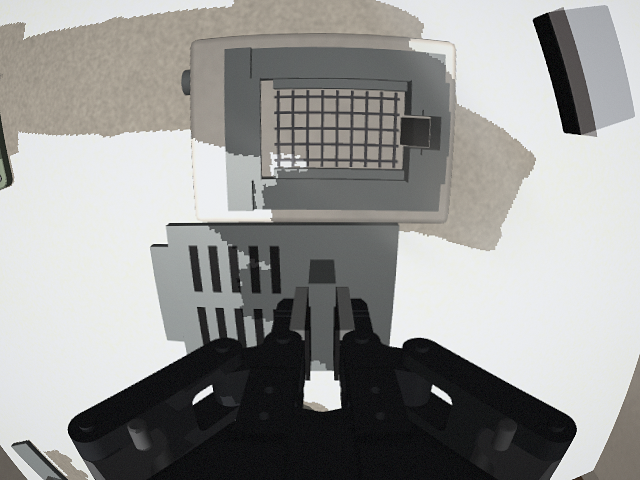

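View pics/w3c.png

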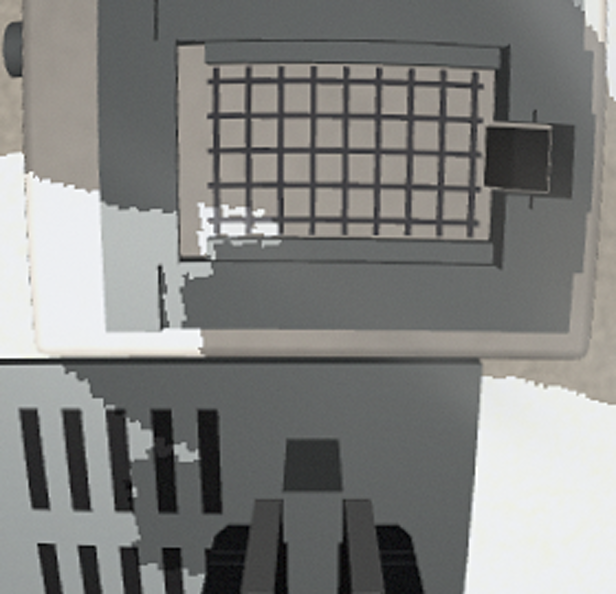

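Run:
```python
from h import *
c=dict(np.load("w3.npz"));T=c["T"]
f=lambda cx,cy,z: wonz(c,T,180+cx/2.2,60+cy/2.2,z)
yaw=-0.163
ax=np.array([np.cos(yaw),np.sin(yaw)]);ay=np.array([-np.sin(yaw),np.cos(yaw)])
pts={"ledge+ front inner (-46,30)":(205,66,66),"ledge+ rear inner(52,30)":(499,70,66),
"ledge- front inner(-46,-30)":(212,237,66),"ledge- rear inner (52,-30)":(492,242,66),
"strip edge+ (-54,37)z76":(177,42,76),"strip edge- (-54,-37)z76":(180,262,76),
"rear wall top+ (52,37)z81":(509,45,81),"rearwall- (52,-37)z81":(502,267,81),
"tooth (46.5,10) z72":(486,123,73),"tooth(46.5,-10)":(486,187,73),
"ramp top (52.5..,10) z85":(551,125,85),"ramp(-10)":(549,193,85)}
for k,(a,b,z) in pts.items():
    p=f(a,b,z); print(k,p.round(1)[:2], "along/lat rel (514,-158):",round((p[:2]-[514,-158])@ax,1),round((p[:2]-[514,-158])@ay,1))
for n,l,z in [("house",[(203,37),(457,42),(446,221),(194,220)],58)]:
    for u,v in l:
        p=wonz(c,T,u,v,z);print(n,p.round(1)[:2],round((p[:2]-[514,-158])@ax,1),round((p[:2]-[514,-158])@ay,1))
# cover held
Tt=T@np.linalg.inv(c["T_tool_cam"])
for n,(u,v) in {"rear+":(399,224),"front+":(168,224),"lipcorner":(151,246)}.items():
    # intersect plane z = TCPz-3.3
    p=wonz(c,T,u,v,Tt[2,3]-3.5); q=np.linalg.inv(Tt)@np.r_[p,1]; print(n,q.round(1)[:3])
for n,(u,v) in {"ribend base":(321,261),"ribtop":(320,283)}.items():
    z=Tt[2,3]-3.5+(24 if n=="ribtop" else 0)
    p=wonz(c,T,u,v,z); q=np.linalg.inv(Tt)@np.r_[p,1]; print(n,q.round(1)[:3])
```

```text
ledge+ front inner (-46,30) [ 475.  -122.6] along/lat rel (514,-158): -44.2 28.6
ledge+ rear inner(52,30) [ 571.3 -138.8] along/lat rel (514,-158): 53.5 28.2
ledge- front inner(-46,-30) [ 466.9 -180. ] along/lat rel (514,-158): -42.9 -29.3
ledge- rear inner (52,-30) [ 560.7 -196.9] along/lat rel (514,-158): 52.4 -30.8
strip edge+ (-54,37)z76 [ 468.6 -114. ] along/lat rel (514,-158): -51.9 36.1
strip edge- (-54,-37)z76 [ 456.3 -185.2] along/lat rel (514,-158): -52.5 -36.2
rear wall top+ (52,37)z81 [ 572.3 -131.9] along/lat rel (514,-158): 53.3 35.3
rearwall- (52,-37)z81 [ 560.  -203.1] along/lat rel (514,-158): 52.7 -37.0
tooth (46.5,10) z72 [ 562.7 -156.1] along/lat rel (514,-158): 47.7 9.7
tooth(46.5,-10) [ 559.7 -177.2] along/lat rel (514,-158): 48.2 -11.5
ramp top (52.5..,10) z85 [ 581.1 -159. ] along/lat rel (514,-158): 66.4 9.9
ramp(-10) [ 577.6 -180.6] along/lat rel (514,-158): 66.4 -11.9
house [427.4 -67.2] -100.2 75.6
house [ 620.5 -102.2] 96.1 72.3
house [ 593.2 -244.7] 92.2 -72.7
house [ 390.  -209.7] -114.0 -71.2
rear+ [35.1 32.2  3.5]
front+ [ 35.4 -66.4   3.5]
lipcorner [ 25.2 -76.4   3.5]
ribend base [18.8 -0.1  3.5]
ribtop [ 19.7  -0.4 -20.5]
```

```bash
cat > hk.py <<'E'
# hk.py xl zl tilt [dy]: lip pose in frame coords -> shift/turn ; also prints current lip pose
import sys
from h import *
from go import target
F0=np.array([515.1,-158.8,0]);Y=-0.17
ax=np.array([np.cos(Y),np.sin(Y),0]);ay=np.array([-np.sin(Y),np.cos(Y),0]);az=np.array([0,0,1.])
D,H=78.,8.3
def tcp(xl,zl,t,dy=0):
    return F0+ax*(xl+D*np.cos(t)-H*np.sin(t))+ay*dy+az*(zl+D*np.sin(t)+H*np.cos(t))
if __name__=="__main__":
    a=[float(v) for v in sys.argv[1:]]
    s=arm.state();r0=R.from_quat(s["eef_rot"]);M=r0.as_matrix();p=s["ee_pos"]
    t=np.arctan2(M[2,1],np.hypot(M[0,1],M[1,1])); cx=M[:,1];up=-M[:,2]
    lip=p-D*cx-H*up-F0; rel=p-F0
    print("t",round(s["time"],2),"| lip x %.2f y %.2f z %.2f tilt %.3f yaw %.4f"%(lip@ax,lip@ay,lip[2],t,np.arctan2(cx[1],cx[0])),
      "| F x %.1f y %.1f z %.1f"%tuple(s["wrist_force"]@v for v in(ax,ay,az)),"T",np.round(s["ft_torque"],2),"op",round(s["opening"],1))
    if a:
        P=tcp(*a); d=r0.inv().apply(P-p)/10; rt=target(0,0,0,Y,a[2])
        print("   shift cm",np.round(d,3),"turn",np.round((r0.inv()*rt).as_rotvec(),3))
E
python3 hk.py -40 160 0
```

```text
t 6.5 | lip x -88.04 y -71.81 z 189.44 tilt -0.001 yaw -0.1620 | F x -0.7 y 0.3 z -1.1 T [-0.01  0.01 -0.03] op 8.4
   shift cm [7.08  4.862 2.935] turn [-0.001  0.     0.008]
```

```bash
python3 -m crank '[2,1.5,0,0,0,0.008,1, 3,2,0,0,0,0,1, 2,1.4,0,0,0,0,1, 0,0,0,-0.13,0,0,1, 0,0,0,-0.13,0,0,1]'
python3 -m crank '[0,0,0,0,0,0,1, 0,0,0,0,0,0,1]'
python3 hk.py -42 100 0.26
```

```text
time: 7.0
ee_pos: [554.4, -165.8, 197.3]
eef_rot: [0.758, 0.641, 0.078, 0.093]
wrist_force: [2.2, -0.6, -1.5]
opening: 8.7
time: 7.2
ee_pos: [553.6, -166.4, 197.6]
eef_rot: [0.759, 0.64, 0.077, 0.09]
wrist_force: [-0.4, -0.4, -1.8]
opening: 9.0
t 7.2 | lip x -34.61 y -1.00 z 171.18 tilt 0.237 yaw -0.1700 | F x -0.3 y -0.4 z -1.8 T [-0.01  0.26  0.06] op 9.0
   shift cm [ 0.091 -2.411  6.567] turn [-0.023 -0.002 -0.   ]
```

```bash
python3 -m crank '[0.1,-1.2,3,-0.023,0,0,1, 0,-1.2,3.5,0,0,0,1, 0,0,0,0,0,0,1, 0,0,0,0,0,0,1]'
python3 hk.py -48 75 0.26
python3 - <<'E'
from h import *
c=read_camera("scene");im=c["pixels"];cv2.imwrite("pics/s1.png",cv2.resize(im[150:300,180:330],None,fx=4,fy=4,interpolation=cv2.INTER_CUBIC))
E
```

```text
time: 7.6
ee_pos: [547.6, -164.4, 128.9]
eef_rot: [0.758, 0.639, 0.084, 0.099]
wrist_force: [-0.3, -0.4, 0.0]
opening: 8.8
t 7.6 | lip x -40.29 y 0.12 z 100.77 tilt 0.260 yaw -0.1713 | F x -0.2 y -0.4 z 0.0 T [0.04 0.25 0.04] op 8.8
   shift cm [-0.006 -1.408  2.294] turn [ 0.    -0.001 -0.001]
```

View pics/s1.png

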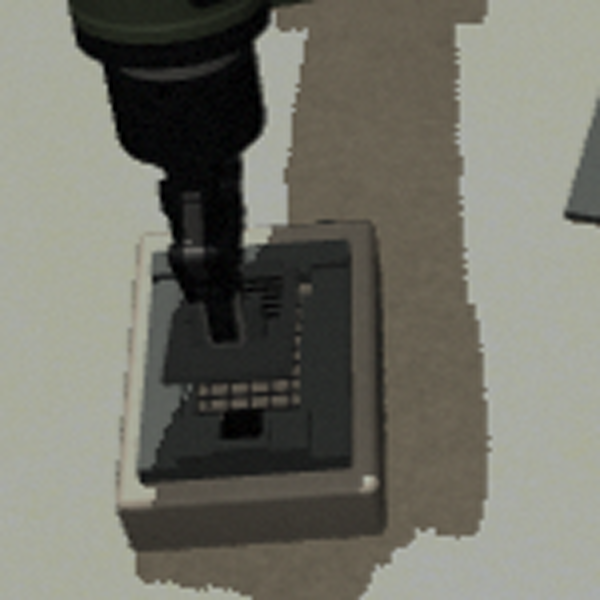

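```bash
python3 -m crank '[0,-0.6,1.2,0,0,0,1, 0,-0.6,1.2,0,0,0,1, 0,0,0,0,0,0,1, 0,0,0,0,0,0,1]'
python3 hk.py -46 65 0.26
```

```text
time: 8.05
ee_pos: [542.5, -163.4, 103.5]
eef_rot: [0.758, 0.638, 0.085, 0.1]
wrist_force: [1.2, -0.2, -1.0]
opening: 8.5
t 8.05 | lip x -45.36 y 0.20 z 75.21 tilt 0.263 yaw -0.1716 | F x 1.2 y -0.0 z -1.0 T [ 0.06  0.33 -0.03] op 8.5
   shift cm [-0.008 -0.324  0.991] turn [ 0.003 -0.001 -0.002]
```

```bash
python3 -m crank '[0,-0.15,0.5,0,0,0,1, 0,0,0,0,0,0,1]'
python3 hk.py -46 65 0.26
python3 -m crank '[0,-0.1,0.3,0,0,0,1, 0,-0.07,0.2,0,0,0,1, 0,0,0,0,0,0,1]'
python3 hk.py -46 65 0.26
```

```text
time: 8.25
ee_pos: [541.8, -163.2, 97.1]
eef_rot: [0.759, 0.638, 0.085, 0.099]
wrist_force: [-1.0, -0.4, -1.3]
opening: 8.6
t 8.25 | lip x -46.14 y 0.31 z 68.88 tilt 0.262 yaw -0.1717 | F x -0.9 y -0.6 z -1.3 T [0.03 0.38 0.04] op 8.6
   shift cm [-0.018 -0.085  0.392] turn [ 0.002 -0.001 -0.002]
time: 8.55
ee_pos: [541.2, -163.2, 91.4]
eef_rot: [0.759, 0.638, 0.084, 0.099]
wrist_force: [-1.2, 0.3, -1.0]
opening: 8.7
t 8.55 | lip x -46.73 y 0.27 z 63.26 tilt 0.261 yaw -0.1719 | F x -1.2 y 0.1 z -1.0 T [-0.01  0.34 -0.01] op 8.7
   shift cm [-0.011  0.116 -0.14 ] turn [ 0.001 -0.001 -0.002]
```

```bash
python3 -m crank '[0,0.03,-0.14,0,0,0,1, 0,-0.19,-0.05,0,0,0,1, 0,-0.19,-0.05,0,0,0,1, 0,0,0,0,0,0,1]'
python3 hk.py -56 64.7 0.26
python3 -m crank '[0,-0.19,-0.05,0,0,0,1, 0,-0.19,-0.05,0,0,0,1, 0,0,0,0,0,0,1]'
python3 hk.py -60 64.7 0.26
```

```text
time: 8.95
ee_pos: [537.0, -162.5, 93.1]
eef_rot: [0.759, 0.638, 0.084, 0.099]
wrist_force: [-0.5, -0.2, -0.6]
opening: 8.8
t 8.95 | lip x -51.01 y 0.24 z 64.94 tilt 0.261 yaw -0.1720 | F x -0.5 y -0.3 z -0.6 T [0.05 0.29 0.05] op 8.8
   shift cm [-0.009 -0.487 -0.096] turn [ 0.001 -0.001 -0.002]
time: 9.25
ee_pos: [533.1, -161.8, 93.0]
eef_rot: [0.759, 0.638, 0.084, 0.099]
wrist_force: [0.3, -0.2, -0.8]
opening: 8.6
t 9.25 | lip x -54.92 y 0.26 z 64.87 tilt 0.261 yaw -0.1720 | F x 0.3 y -0.1 z -0.8 T [0.07 0.3  0.  ] op 8.6
   shift cm [-0.012 -0.495 -0.105] turn [ 0.001 -0.001 -0.002]
```

```bash
python3 -m crank '[0,-0.1,-0.025,0,0,0,1, 0,-0.1,-0.025,0,0,0,1, 0,0,0,0,0,0,1]'
python3 hk.py
python3 -m crank '[0,-0.1,-0.025,0,0,0,1, 0,0,0,0,0,0,1]'
python3 hk.py
python3 -m crank '[0,-0.05,-0.013,0,0,0,1, 0,0,0,0,0,0,1]'
python3 hk.py
```

```text
time: 9.55
ee_pos: [531.3, -161.4, 93.0]
eef_rot: [0.759, 0.638, 0.084, 0.099]
wrist_force: [-0.5, 0.5, -1.6]
opening: 8.9
t 9.55 | lip x -56.81 y 0.28 z 64.83 tilt 0.261 yaw -0.1718 | F x -0.6 y 0.4 z -1.6 T [ 0.04  0.32 -0.05] op 8.9
time: 9.75
ee_pos: [530.3, -161.3, 93.0]
eef_rot: [0.759, 0.638, 0.084, 0.099]
wrist_force: [0.1, -0.9, -0.7]
opening: 8.7
t 9.75 | lip x -57.83 y 0.29 z 64.81 tilt 0.261 yaw -0.1718 | F x 0.3 y -0.9 z -0.7 T [0.06 0.35 0.04] op 8.7
time: 9.95
ee_pos: [529.8, -161.2, 93.0]
eef_rot: [0.759, 0.638, 0.084, 0.099]
wrist_force: [1.1, 0.4, -0.6]
opening: 8.7
t 9.95 | lip x -58.32 y 0.27 z 64.80 tilt 0.261 yaw -0.1718 | F x 1.0 y 0.6 z -0.6 T [0.03 0.3  0.01] op 8.7
```

```bash
for i in 1; do python3 -m crank '[0,-0.05,-0.013,0,0,0,1, 0,0,0,0,0,0,1]' >/dev/null; python3 hk.py; done
python3 -m crank '[0,-0.05,-0.013,0,0,0,1, 0,0,0,0,0,0,1]' >/dev/null; python3 hk.py
python3 -m crank '[0,-0.05,-0.013,0,0,0,1, 0,0,0,0,0,0,1]' >/dev/null; python3 hk.py
```

```text
t 10.15 | lip x -58.85 y 0.30 z 64.79 tilt 0.261 yaw -0.1718 | F x -0.7 y 0.1 z -1.3 T [ 0.06  0.31 -0.01] op 8.7
t 10.35 | lip x -59.34 y 0.30 z 64.80 tilt 0.261 yaw -0.1719 | F x -0.3 y -0.4 z -0.6 T [ 0.07  0.31 -0.04] op 9.1
t 10.55 | lip x -59.88 y 0.30 z 64.80 tilt 0.261 yaw -0.1719 | F x 0.1 y 0.2 z -1.2 T [-0.    0.32 -0.02] op 8.5
```

```bash
python3 -m crank '[0,-0.05,-0.013,0,0,0,1, 0,0,0,0,0,0,1]' >/dev/null; python3 hk.py
python3 -m crank '[0,-0.05,-0.013,0,0,0,1, 0,0,0,0,0,0,1]' >/dev/null; python3 hk.py
```

```text
t 10.75 | lip x -60.32 y 0.30 z 64.79 tilt 0.261 yaw -0.1719 | F x 0.5 y -0.4 z -0.7 T [ 0.07  0.27 -0.01] op 8.7
t 10.95 | lip x -60.48 y 0.26 z 64.89 tilt 0.262 yaw -0.1719 | F x 2.5 y 0.1 z -0.7 T [-0.06 -0.29  0.01] op 8.7
```

```bash
python3 hk.py -60.2 64.8 0.21
python3 -m crank '[0,0.05,0,0,0,0,1, 0,0.032,0.39,0.05,0,0,1, 0,0,0,0,0,0,1]' >/dev/null; python3 hk.py -60.2 65 0.16
```

```text
t 10.95 | lip x -60.48 y 0.26 z 64.89 tilt 0.262 yaw -0.1719 | F x 2.5 y 0.1 z -0.7 T [-0.06 -0.29  0.01] op 8.7
   shift cm [-0.011  0.058  0.424] turn [ 0.052 -0.001 -0.002]
t 11.25 | lip x -59.83 y 0.50 z 64.85 tilt 0.211 yaw -0.1712 | F x -2.1 y -0.5 z -0.1 T [ 0.06  0.25 -0.01] op 8.9
   shift cm [-0.041 -0.001  0.375] turn [ 0.051 -0.001 -0.001]
```

```bash
python3 -m crank '[-0.03,0,0.38,0.05,0,0,1, 0,0,0,0,0,0,1]' >/dev/null; python3 hk.py -60.2 65 0.14
python3 - <<'E'
from h import *
s=arm.state();c=read_camera("wrist");np.savez("w4.npz",T=wpose(c,s),**c);cv2.imwrite("pics/w4.png",c["pixels"])
E
```

```text
t 11.45 | lip x -60.39 y 0.18 z 64.74 tilt 0.161 yaw -0.1711 | F x 0.0 y -0.0 z -0.6 T [ 0.02  0.18 -0.01] op 8.7
   shift cm [-0.009  0.038  0.143] turn [ 0.021 -0.001 -0.001]
```

View pics/w4.png

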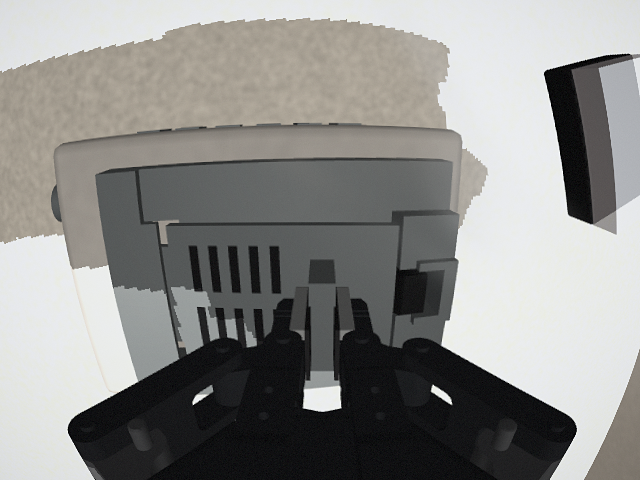

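```bash
python3 -m crank '[0,0.025,0.15,0.02,0,0,1, 0,0,0,0,0,0,1]' >/dev/null; python3 hk.py -60.2 65.1 0.12
python3 -m crank '[0,0.015,0.13,0.02,0,0,1, 0,0,0,0,0,0,1]' >/dev/null; python3 hk.py -60.2 65.3 0.10
```

```text
t 11.7 | lip x -60.83 y 0.00 z 64.90 tilt 0.142 yaw -0.1717 | F x 0.5 y 0.4 z -0.7 T [ 0.03  0.06 -0.05] op 8.5
   shift cm [0.014 0.082 0.161] turn [ 0.022 -0.001 -0.002]
t 11.9 | lip x -60.80 y -0.02 z 65.18 tilt 0.122 yaw -0.1717 | F x 0.2 y -0.1 z -1.5 T [-0.01  0.12 -0.01] op 8.7
   shift cm [0.016 0.077 0.167] turn [ 0.022 -0.001 -0.002]
```

```bash
python3 -m crank '[0,0.05,0.15,0.02,0,0,1, 0,0,0,0,0,0,1]' >/dev/null; python3 hk.py -60.3 65.5 0.08
python3 -m crank '[0,0.03,0.13,0.02,0,0,1, 0,0,0,0,0,0,1]' >/dev/null; python3 hk.py -60.3 65.7 0.06
```

```text
t 12.1 | lip x -60.63 y -0.07 z 65.30 tilt 0.102 yaw -0.1717 | F x -1.8 y -0.8 z 0.3 T [-0.03  0.54 -0.05] op 8.9
   shift cm [0.021 0.051 0.151] turn [ 0.022 -0.001 -0.002]
t 12.3 | lip x -60.48 y -0.10 z 65.59 tilt 0.082 yaw -0.1717 | F x -2.5 y -1.4 z 1.7 T [-0.07  0.61 -0.03] op 8.7
   shift cm [0.024 0.035 0.159] turn [ 0.022 -0.001 -0.002]
```

```bash
python3 -m crank '[0,0.0,0.13,0.015,0,0,1, 0,0,0,0,0,0,1]' >/dev/null; python3 hk.py -60.3 65.8 0.05
python3 -m crank '[0,0.0,0.12,0.015,0,0,1, 0,0,0,0,0,0,1]' >/dev/null; python3 hk.py -60.3 66 0.03
```

```text
t 12.5 | lip x -60.59 y -0.04 z 65.36 tilt 0.066 yaw -0.1717 | F x -3.3 y -1.0 z 0.1 T [-0.06  0.7   0.  ] op 8.6
   shift cm [0.018 0.043 0.08 ] turn [ 0.016 -0.001 -0.002]
t 12.7 | lip x -60.41 y 0.03 z 65.35 tilt 0.051 yaw -0.1715 | F x -3.2 y -1.1 z -1.5 T [-0.02  0.73 -0.07] op 8.2
   shift cm [0.01  0.03  0.096] turn [ 0.021 -0.001 -0.001]
```

```bash
python3 -m crank '[0,0.0,0.09,0.015,0,0,1, 0,0,0,0,0,0,1]' >/dev/null; python3 hk.py -60.3 65.8 0.02
python3 -m crank '[0,0.0,0.09,0.015,0,0,1, 0,0,0,0,0,0,1]' >/dev/null; python3 hk.py -60.3 66 0.0
```

```text
t 12.9 | lip x -60.41 y 0.01 z 65.66 tilt 0.036 yaw -0.1714 | F x -3.4 y -0.4 z -0.9 T [0.01 0.68 0.01] op 9.1
   shift cm [0.011 0.024 0.109] turn [ 0.016 -0.001 -0.001]
t 13.1 | lip x -60.51 y 0.05 z 65.96 tilt 0.021 yaw -0.1714 | F x -2.5 y -0.2 z -0.2 T [-0.02  0.61  0.01] op 8.5
   shift cm [0.006 0.037 0.158] turn [ 0.021 -0.001 -0.001]
```

```bash
python3 -m crank '[0,0.02,0.1,0.012,0,0,1, 0,0,0,0,0,0,1]' >/dev/null; python3 hk.py -60.3 66 0.0
python3 -m crank '[0,0.01,0.06,0.008,0,0,1, 0,0,0,0,0,0,1]' >/dev/null; python3 hk.py -60.3 66 0.0
python3 - <<'E'
from h import *
s=arm.state();c=read_camera("wrist");np.savez("w5.npz",T=wpose(c,s),**c);cv2.imwrite("pics/w5.png",cv2.resize(c["pixels"][200:400,140:480],None,fx=2.3,fy=2.3))
E
```

```text
t 13.3 | lip x -60.05 y 0.08 z 65.89 tilt 0.010 yaw -0.1713 | F x -0.7 y 0.0 z 0.6 T [ 0.01  0.   -0.04] op 8.7
   shift cm [ 0.003 -0.017  0.064] turn [ 0.01  -0.001 -0.001]
t 13.5 | lip x -60.22 y 0.00 z 65.97 tilt 0.002 yaw -0.1714 | F x 0.2 y -1.0 z -0.2 T [-0.05 -0.06  0.02] op 8.5
   shift cm [ 0.011 -0.007  0.009] turn [ 0.002 -0.001 -0.001]
```

View pics/w5.png

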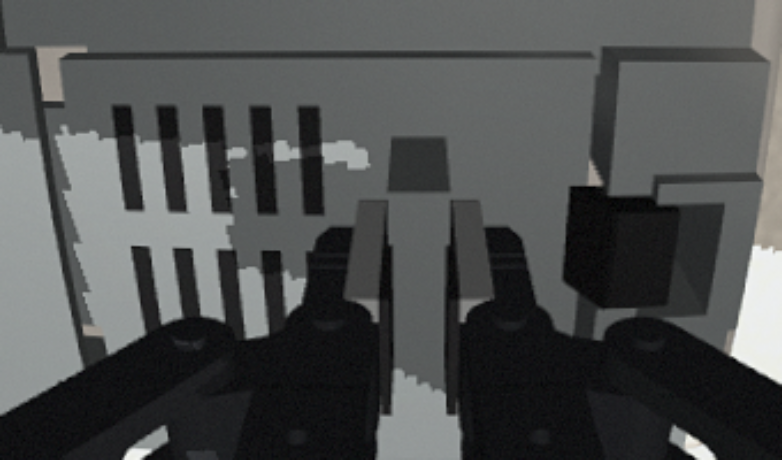

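The moment fell from 0.6 to 0 N·m, and the picture shows the black tooth at (570,230) over the rear edge of the plate at column 597, so it has snapped. I'll press lightly to check it is fully home, then release.

```bash
python3 -m crank '[0,0,0.05,0.003,0,0,1, 0,0,0,0,0,0,1]' >/dev/null; python3 hk.py -60.3 66 0.0
python3 -m crank '[0,0,0.04,0,0,0,1, 0,0,0,0,0,0,1]' >/dev/null; python3 hk.py -60.3 66 0.0
```

```text
t 13.75 | lip x -60.38 y 0.00 z 66.05 tilt -0.001 yaw -0.1714 | F x -0.9 y 0.4 z 6.5 T [0.15 0.25 0.06] op 8.6
   shift cm [ 0.012  0.007 -0.005] turn [-0.001 -0.001 -0.001]
t 13.95 | lip x -60.33 y 0.01 z 65.99 tilt -0.001 yaw -0.1715 | F x -3.7 y 1.9 z 13.6 T [0.26 0.63 0.02] op 8.8
   shift cm [ 0.012  0.003 -0.007] turn [-0.001 -0.001 -0.002]
```

```bash
python3 -m crank '[0,0,-0.07,0,0,0,1, 0,0,0,0,0,0,0.85, 0,0,0,0,0,0,0.75, 0,0,0,0,0,0,0.75]' 20; python3 hk.py
python3 -m crank '[0,0,-0.5,0,0,0,0.75, 0,0,-1,0,0,0,0.75, 0,0,-2,0,0,0,0.75, 0,0,-4,0,0,0,0.75, 0,0,-4,0,0,0,0.75]'; python3 hk.py
```

```text
time: 14.35
ee_pos: [532.3, -161.9, 74.1]
eef_rot: [0.765, 0.644, -0.0, -0.001]
wrist_force: [0.0, 0.0, 0.6]
opening: 21.5
t 14.35 | lip x -60.54 y -0.02 z 65.95 tilt -0.002 yaw -0.1715 | F x 0.0 y 0.0 z 0.6 T [ 0.01  0.02 -0.02] op 21.5
time: 14.85
ee_pos: [532.1, -162.1, 191.2]
eef_rot: [0.765, 0.644, -0.0, -0.001]
wrist_force: [0.0, 0.4, 0.9]
opening: 21.2
t 14.85 | lip x -60.71 y -0.21 z 183.06 tilt -0.002 yaw -0.1717 | F x -0.1 y 0.4 z 0.9 T [ 0.03 -0.02 -0.03] op 21.2
```

Released and lifted clear. I'll move sideways so the wrist camera can see the fitted cover.

```bash
python3 -m crank '[-3,0,0,0,0,0,0.75, -3,0,0,0,0,0,0.75, -1.5,0,0,0,0,0,0.75, 0,0,0,0,0,0,0.75, 0,0,0,0,0,0,0.75]'
python3 - <<'E'
from h import *
s=arm.state();c=read_camera("wrist");np.savez("w6.npz",T=wpose(c,s),**c);cv2.imwrite("pics/w6.png",c["pixels"])
cv2.imwrite("pics/w6c.png",cv2.resize(c["pixels"][30:270,140:460],None,fx=2.4,fy=2.4,interpolation=cv2.INTER_CUBIC))
c=read_camera("scene");cv2.imwrite("pics/s6.png",cv2.resize(c["pixels"][190:300,195:295],None,fx=5,fy=5,interpolation=cv2.INTER_CUBIC))
c=read_camera("top");cv2.imwrite("pics/t6.png",c["pixels"])
E
```

```text
time: 15.35
ee_pos: [519.8, -235.2, 189.3]
eef_rot: [0.765, 0.644, 0.0, -0.001]
wrist_force: [1.0, 0.8, -0.2]
opening: 21.2
```

View pics/w6c.png

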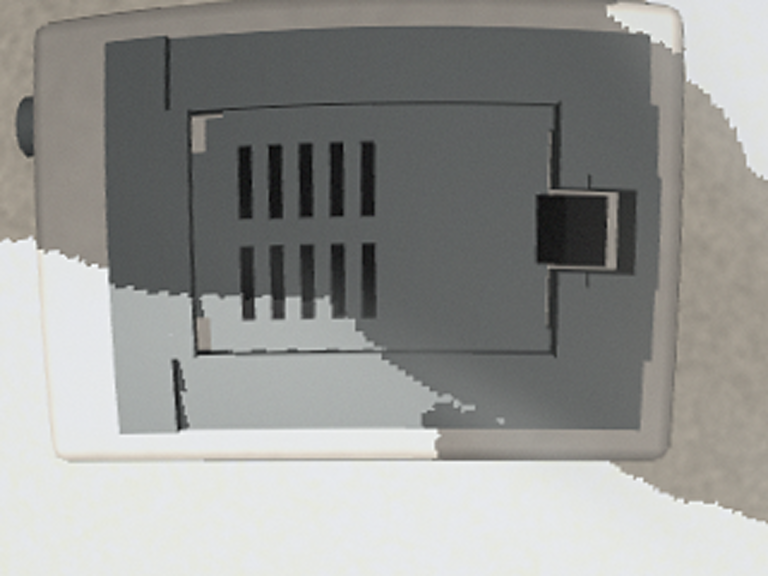

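View pics/s6.png

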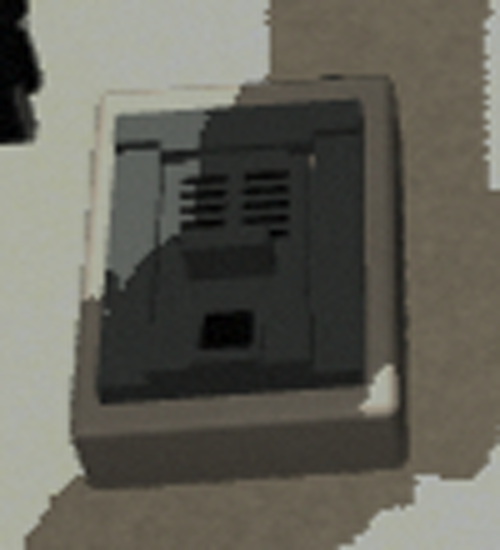

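View pics/t6.png

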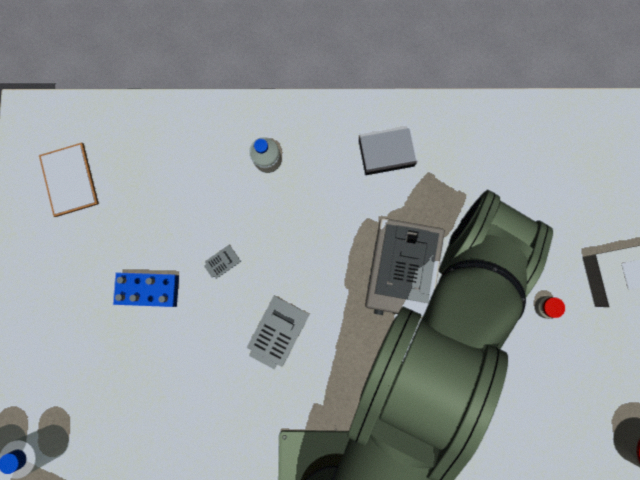

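```bash
python3 - <<'E'
from h import *
from hk import F0,ax,ay
c=dict(np.load("w6.npz"));T=c["T"]
f=lambda x,y,z:(lambda p:(round((p-F0)@ax,1),round((p-F0)@ay,1)))(wonz(c,T,140+x/2.4,30+y/2.4,z))
print("tooth",f(537,195,73),f(538,263,73),"rear edge",f(551,130,71),f(548,325,71),"wall/cover sides",f(370,103,71),f(370,353,71))
E
python3 -c "
from h import *
arm.close_job(); print(arm.state()['time'])"
```

```text
tooth (np.float64(46.6), np.float64(9.6)) (np.float64(47.1), np.float64(-10.2)) rear edge (np.float64(50.8), np.float64(29.0)) (np.float64(50.5), np.float64(-28.6)) wall/cover sides (np.float64(-1.2), np.float64(36.7)) (np.float64(-1.9), np.float64(-37.1))
the job is handed in; nothing more can be done
the job is handed in; nothing more can be done
```

The vent cover is back on the instrument, caught and lying flat. I handed the job in at about 15.5 s of the 54 s allowed.

**What I did**
- I picked the middle-sized of the three covers, gripped it by the rib and tilted it about 15° with the rear up.
- I fed the lip under the strip until it touched the front wall at about 2.5 N, then backed off slightly.
- I swung the cover down about the lip. The catch snapped: the wrist moment fell from 0.6 to 0 N·m.
- I pressed it home gently, opened the fingers a little and lifted away.

**Last checks**
- **Seating:** the tool reading at the grip put the cover level, with its underside at 66.0 mm. The wrist force peaked at about 14 N when I pressed it home.
- **Catch:** in the last picture the tooth tip is at x ≈ 46.8 mm, about 4 mm over the rear edge at 50.7 mm. That means it is fully forward, though I judged the catch travel from the picture and did not measure it.
- **Lengthwise position:** by camera the frame sits roughly 8 mm toward the catch end of nominal, inside its 10 mm limit. That puts the cover about 8 mm from its nominal place, against the 13 mm allowed. The camera outline of the housing was only good to a few millimetres, so this is a rough figure.
- **Other things:** the bottle, box, rack and pot look unmoved in the top view, and the robot was clear of everything when I handed in.

No check failed or disagreed.

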